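# Lay a refill carton down and slide it under the low shelf

## Robot

A 6-joint arm with a two-finger parallel gripper is mounted at the origin on the work surface. World frame = base frame: x ahead of the robot, y to its left, z up, the work surface at z = 0. Lengths are in m, angles in degrees, forces in N, time in s.
With the tool pointing down it reaches from about 0.375 to 0.9 m from the base axis. Payload 3.1 kg.
Tool frame: the origin (TCP) lies at the very end of the fingers, on their centre line; the grasp point (between the pads) lies 19 mm behind it; z points along the fingers, y is the direction in which the jaws open and shut (so a half turn about z gives the same grasp; the last joint's range is limited). The gripper opens to 87 mm and grips with 3 to 60 N. Pads are 19 mm wide; open, the fingers measure 117 mm over their backs; the gripper's body (75 mm by 190 mm) begins 51 mm behind the grasp point.
Start: joints at [54.059, 30.224, 82.088, -0, 67.689, -10.227], TCP at [0.271, 0.563, 0.223] pointing down, gripper open.
Joint ranges: [-176.69, 176.69], [-43.24, 126.21], [12.49, 139.97], [-82, 262], [0, 151.66], [-163.58, 163.58]. Speed limits (degrees/s): [159.86, 159.86, 180, 180, 180, 180].

## Interface

Orientations are given as a 3x3 rotation matrix whose columns are the frame's x, y, z axes.
In Python, from rig import readout, capture, camera_model, bot, spot_in, regions_of gives the robot as it stands.
- The arm moves only by the tool send_rows, never from a script. Its argument "moves" is a list that holds one entry, the list of rows, each a list of 7 numbers: the turn, a rotation vector about the tool's x, y, z in degrees, then the shift along the tool's x, y, z in cm, then the opening, from -1 (shut) to 1 (fully open). A call has exactly 5 rows; each row shifts and turns the commanded pose from where the row before left it, along the tool's axes as they then stand; what a row does not reach is not made up. A row lasts 1/10 s, in which the tool goes at most 50 mm and 8.59 degrees, less where a joint would pass 70% of its speed; a pose out of reach is approached as far as the arm can. A call with a gripper value outside its range is refused whole. The fingers move at their own pace and stop on an object; the grip force is fixed at half the most. Time passes only in rows, so rows that do not move let the fingers close, or fill a call up. It gives the time, the measured TCP pose, the force and the opening at its end, in the units of the state.
- readout.read_state(): the state, without advancing time (a new reading comes with each control period).
- capture(name): name is "scene" or "top" or "wrist"; returns the picture (480x640x3 uint8, blue, green, red); there is no depth.
- camera_model(name): a dict with "camera_matrix" (3x3 intrinsics, pixels), "pose" (4x4, takes a point from camera to world coordinates). Camera axes: x right, y up, looking along -z (the intrinsics and any distortion apply to the point x, -y, -z); pixel columns grow to the right and rows downward; lengths in m; the calibration is good to about 2 mm. A picture is of the moment at which its call begins: read the wrist's pose just before it. camera_model takes no time and is no camera call; for the wrist camera it gives the pose at the moment of the call.
- bot.hand_in(): hands the job in, once; it reports no verdict.
Trained networks look in the newest picture that a camera, given by its name, has taken for a name from the list of things; names that differ only in an ending like _2 or _b are one class to them, and where a whole thing is asked for, a point or a joint stands for the part that bears it (a point fixed in the world has none). Each returns a list of dicts, best first, with "p" (0 to 1); they miss things now and then, are a little off and sometimes report something else, mostly with a low value. They report only what shows in the picture. A call takes as long as a camera call. They do not tell look-alikes from the thing itself.
- spot_in(camera, thing): "location" ([x, y, z] in m, in world coordinates, good to about 4 mm: the middle of the surface that is visible of it).
- regions_of(camera, thing): "mask" (480x640 bool, what is visible of it).
The state is a dict: "time_s": time; "joint_positions": joint angles; "qvel": joint speeds; "tau": joint torques, N m; "position": TCP position; "tcp_rot": TCP orientation; "force": force on the tool from outside, world axes, zero at the start; "moment": the same for the moment, N m; "opening": opening from 0.0 (shut) to 1.0 (fully open).
Only numpy, scipy, OpenCV 4.12 (cv2) and the standard library are available. Lean on these libraries where they do the work, as an engineer would, in place of code of your own. Each camera call takes 0.05 s, during which the arm holds its last target. There are 200 camera calls.

## Task

The carton with the green band is too tall to stand under the low wooden shelf: with the fingers, push it over away from the robot so that it lies flat on the table with its top towards the shelf, then push it by its foot end straight in under the shelf until only its green band still sticks out in front. Only push the carton, never grip or lift it, and leave the blue-banded carton and everything else where it stands.

Things in the scene. Friction and masses are not known exactly. Their poses are not given: they have to be found in the camera images.
- green_carton: Closed white carton with a green band round its foot (lowest 50 mm) and green dots on its broad faces, 50 (x) by 100 (y) by 150 (z) mm, 0.2 to 0.45 kg, loose, standing on end in front of one of the shelf's bays. Origin at the centre of its foot face; z along its 150 mm length to its top; x through its thickness, pointing roughly to the shelf at the start
- green_carton_foot (a point): centre of the green carton's foot face (50 x 100 mm), the end with the green band
- green_carton_middle (a point): centre of the green carton, 75 mm from foot and top; 25 mm above the table when it lies flat on a broad face
- green_carton_top (a point): centre of the green carton's top face (50 x 100 mm). Pushed near the top along its x axis, the carton tips about its lower far edge without sliding and falls by itself once about 20 degrees over; pushed low, it slides
- shelf_front (a point): middle of the front edge, at table height, of the low wooden shelf (fixed): a board 200 (x) by 412 (y) by 12 mm, underside 70 mm above the table, on three upright panels 12 mm thick (ends and middle): two bays 188 mm wide, centred at y = -100 and +100 mm here, open front and rear; either will do. x points into the bays, away from the robot. The cartons start about 225 mm in front of it
- blue_carton: same carton with a blue band, standing in front of the other bay, to be left standing there; origin at the centre of its underside, z up
- jug: orange detergent jug, 75 x 150 x 190 mm, standing on the table to the robot's left; origin at the centre of its underside
- purple_bottle: purple bottle, 60 mm across, 170 mm tall, standing on the shelf; origin at the centre of its underside
- spray: clear spray bottle with red head, 66 mm across, 185 mm tall, standing on the shelf; origin at the centre of its underside
- dosing_cup: blue dosing cup, 64 mm across, 60 mm tall, on the table to the robot's left; origin at the centre of its underside
- brush: scrubbing brush lying on the table to the robot's right, handle along its own x; origin under its middle
- stain_tub: white tub with green cap, 80 mm across, 90 mm tall, on the table to the robot's right; origin at the centre of its underside
There are look-alikes about, which are no part of the job. What is shaped like the green_carton but pink is not meant.

How it is judged:
By the outcome, as a careful person would: the job done as asked, in the order asked, and still so for the second after the job is handed in, with the robot touching nothing.
It also fails if it takes over 48 s, if anything falls off the work surface, if the arm or the gripper's body presses on something with over 40 N, if the wrist force passes 120 N, or if a joint passes its speed limit or range.

## Working session

There is one attempt and no reset: what is moved stays moved. The work goes in short steps, Python scripts to look and compute and a tool call to move; the robot and the scene stay as the last step left them, time stands still between calls to the robot, and variables do not carry over. Pictures are saved under pics/ and viewed, about 8 in all and at most 12, crops included, and the job is handed in when it is done.

Besides the shell and the picture viewer there is one more tool, called after ">>>" as name(argument=value, ...) on one line, values as JSON. send_rows: Moves the arm, as the interface text tells. Its arguments: {"type":"object","properties":{"moves":{"type":"array","items":{"type":"array","items":{"type":"array","items":{"type":"number"}}}}},"required":["moves"]}

```bash
ls; mkdir -p pics
python3 - <<'E'
from rig import readout,capture,camera_model,spot_in
import cv2,numpy as np
for c in("scene","top"):
    cv2.imwrite(f"pics/{c}1.png",capture(c)); print(c,np.round(camera_model(c)["pose"],3).tolist())
for t in("green_carton","green_carton_foot","green_carton_top","shelf_front","blue_carton"):
    for c in("scene","top"): print(t,c,[(np.round(d["location"],3).tolist(),round(d["p"],2)) for d in spot_in(c,t)])
s=readout.read_state();print(s["time_s"],s["position"],np.round(s["tcp_rot"],3).tolist(),s["force"])
E
```

```text
pics
scene [[0.729, -0.592, 0.344, 0.966], [0.685, 0.627, -0.372, -0.421], [0.004, 0.506, 0.862, 1.096], [0.0, 0.0, 0.0, 1.0]]
top [[-0.029, 0.982, -0.187, 0.284], [-0.999, -0.032, -0.008, -0.012], [-0.014, 0.187, 0.982, 1.655], [0.0, 0.0, 0.0, 1.0]]
green_carton scene [([0.418, 0.209, 0.141], 0.74), ([0.482, 0.074, 0.115], 0.7), ([0.38, -0.048, 0.126], 0.63)]
green_carton top [([0.389, 0.224, 0.152], 0.79), ([0.455, 0.091, 0.149], 0.68), ([0.36, -0.025, 0.15], 0.62)]
green_carton_foot scene [([0.481, 0.077, 0.116], 0.73), ([0.376, -0.041, 0.119], 0.67), ([0.426, 0.211, 0.146], 0.65), ([0.508, -0.108, 0.123], 0.64)]
green_carton_foot top [([0.359, -0.033, 0.15], 0.96), ([0.391, 0.225, 0.152], 0.89), ([0.456, 0.091, 0.152], 0.76)]
green_carton_top scene [([0.484, 0.078, 0.114], 0.96), ([0.378, -0.046, 0.122], 0.91), ([0.423, 0.212, 0.138], 0.62)]
green_carton_top top [([0.364, -0.027, 0.147], 0.7), ([0.455, 0.092, 0.146], 0.64), ([0.396, 0.224, 0.152], 0.6)]
shelf_front scene [([0.819, -0.01, 0.085], 0.57), ([0.759, 0.074, 0.198], 0.51)]
shelf_front top [([0.788, 0.058, 0.084], 0.95)]
blue_carton scene [([0.503, -0.105, 0.124], 0.64)]
blue_carton top [([0.473, -0.092, 0.15], 0.79)]
0.6 [0.27111301 0.56310776 0.22260397] [[-0.901, 0.434, 0.0], [0.434, 0.901, 0.0], [-0.0, 0.0, -1.0]] [ 0.38366855  0.02274383 -0.02931344]
```

View pics/scene1.png

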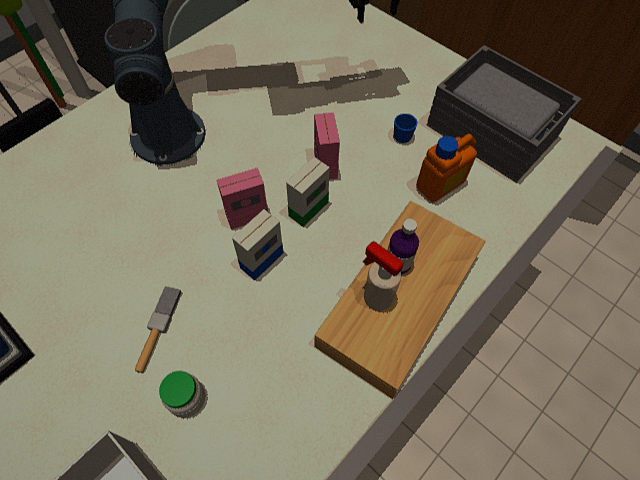

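View pics/top1.png

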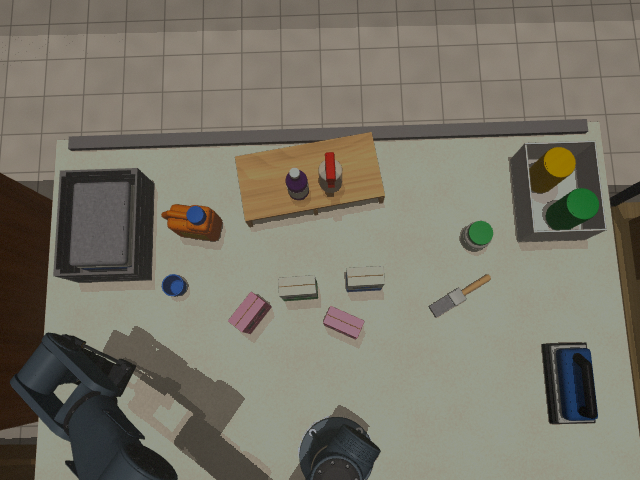

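The scene picture shows the green-banded carton at px (308,192), or (297,288) in the top view. It could be confused with two pink look-alikes at scene (326,145) and (242,198), and with the blue-banded carton at (258,245). I choose (308,192) for its green band. Next, one close crop to check that and to get the corners.

```bash
cat > h.py <<'E'
import numpy as np,cv2
from rig import readout,capture,camera_model,spot_in,regions_of
def ray(c,px,z):
    m=camera_model(c);K=np.array(m["camera_matrix"]);P=np.array(m["pose"])
    px=np.array(px,float).reshape(-1,1,2)
    d=np.array(m.get("distortion",np.zeros(5)),float)
    u=cv2.undistortPoints(px,K,d)[:,0]
    v=np.c_[u[:,0],-u[:,1],-np.ones(len(u))]@P[:3,:3].T
    o=P[:3,3];return o+v*((z-o[2])/v[:,2])[:,None]
E
python3 - <<'E'
from h import *
print(camera_model("top").keys())
a=cv2.imread("pics/top1.png");b=cv2.imread("pics/scene1.png")
A=cv2.resize(a[125:325,225:395],None,fx=3,fy=3,interpolation=cv2.INTER_CUBIC)
B=cv2.resize(b[145:265,230:340],None,fx=2.6,fy=3,interpolation=cv2.INTER_CUBIC)
o=np.zeros((600,800,3),np.uint8);o[:A.shape[0],:510]=A;o[:360,512:512+286]=B
cv2.imwrite("pics/crop.png",o)
capture("top")
for t in("green_carton","blue_carton","shelf_front"):
  for r in regions_of("top",t):
    m=r["mask"].astype(np.uint8);q=cv2.minAreaRect(cv2.findNonZero(m));print(t,round(r["p"],2),m.sum(),np.round(cv2.boxPoints(q),1).tolist())
E
```

```text
dict_keys(['camera_matrix', 'pose'])
green_carton 0.88 1045 [[226.10000610351562, 320.70001220703125], [251.0, 289.3999938964844], [272.3999938964844, 306.5], [247.39999389648438, 337.70001220703125]]
green_carton 0.75 910 [[276.70001220703125, 277.6000061035156], [316.0, 274.5], [317.79998779296875, 298.29998779296875], [278.6000061035156, 301.29998779296875]]
green_carton 0.68 811 [[320.5, 325.1000061035156], [328.70001220703125, 305.1000061035156], [365.3999938964844, 320.20001220703125], [357.20001220703125, 340.20001220703125]]
blue_carton 0.66 1598 [[160.0, 234.5], [163.10000610351562, 201.6999969482422], [221.89999389648438, 207.3000030517578], [218.8000030517578, 240.10000610351562]]
blue_carton 0.64 894 [[345.0, 267.6000061035156], [383.20001220703125, 265.3999938964844], [384.5, 289.6000061035156], [346.3999938964844, 291.70001220703125]]
shelf_front 0.87 8102 [[233.10000610351562, 155.89999389648438], [372.8999938964844, 130.89999389648438], [385.6000061035156, 202.0], [245.8000030517578, 226.89999389648438]]
shelf_front 0.23 691 [[429.1000061035156, 306.5], [485.1000061035156, 270.0], [492.70001220703125, 281.6000061035156], [436.70001220703125, 318.20001220703125]]
```

View pics/crop.png

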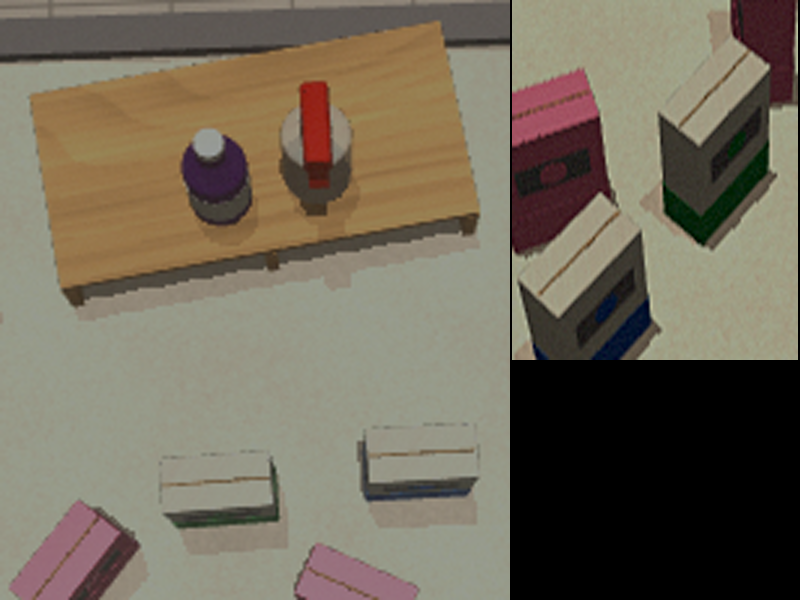

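The crop confirms it: green band and green dot at crop (720,170), white body. The carton's top face spans crop (160,459) to (276,490), and the shelf board's front edge runs from (64,283) to (478,214).

Run:
```python
from h import *
def f(n,p,z):
    w=ray("top",np.array(p)/3+[225,125],z);print(n,np.round(w[:,:2],4).tolist(),'len',np.round(np.linalg.norm(np.diff(np.r_[w,w[:1]],axis=0),axis=1),3),'c',np.round(w.mean(0)[:2],4));return w
f("green",[(160,459),(271,451),(275,484),(164,490)],.15)
f("blue",[(363,430),(477,424),(479,455+27),(366,488)],.15)
f("shelf",[(30,94),(438,22),(478,214),(64,283)],.082)
f("greenfoot front",[(179,527),(278,520)],0.0)
for n,p in(("pinkR",[(315,543),(418,588)]),("pinkL",[(80,502),(138,546)])): f(n,p,.15)
```

```text
green [[0.4835, 0.1388], [0.4876, 0.0388], [0.4577, 0.0359], [0.4554, 0.1356]] len [0.1   0.03  0.1   0.028] c [0.471  0.0873]
blue [[0.5041, -0.0446], [0.5063, -0.1474], [0.4538, -0.1467], [0.4516, -0.0454]] len [0.103 0.052 0.101 0.052] c [ 0.4789 -0.096 ]
shelf [[0.8571, 0.2688], [0.9178, -0.1343], [0.7207, -0.1642], [0.6655, 0.2358]] len [0.408 0.199 0.404 0.194] c [0.7903 0.0515]
greenfoot front [[0.4356, 0.1361], [0.4394, 0.0387]] len [0.097 0.097] c [0.4375 0.0874]
pinkR [[0.4039, 0.0017], [0.3614, -0.0882]] len [0.099 0.099] c [ 0.3827 -0.0433]
pinkL [[0.4469, 0.2111], [0.406, 0.1594]] len [0.066 0.066] c [0.4265 0.1853]
```

The measured sizes check out: 100 mm carton edge, 404 x 197 mm board, about 222 mm from carton to shelf.

| Item | Position (x, y) | Yaw |
|---|---|---|
| Green carton | about (0.461, 0.087) | about 2.3° |
| Shelf front, middle | about (0.693, 0.036) | about 8.3° |

The carton's bay is the left one. I'll approach from behind the carton at z = 0.22.

>>> send_rows(moves=[[[0,0,-5.6,-2,-4,0,0.15],[0,0,-5.6,-2,-4,0,0.15],[0,0,-5.6,-2,-4,0,0.15],[0,0,-5.6,-1.5,-4,0,0.15],[0,0,-5.6,-1,-4,0,0.15]]])

```text
time_s: 1.3
position: [0.3026, 0.3463, 0.2228]
tcp_rot: [[-0.999, -0.044, 0.001], [-0.044, 0.999, 0.0], [-0.001, 0.0, -1.0]]
force: [1.1, 0.2, 0.3]
opening: 0.635
```

>>> send_rows(moves=[[[0,0,0,-1.8,-5,0,0.15],[0,0,0,-1.8,-5,0,0.15],[0,0,0,-1.8,-5,0,0.15],[0,0,0,-1.8,-5,0,0.15],[0,0,0,0,0,0,0.15]]])

```text
time_s: 1.8
position: [0.3812, 0.1576, 0.2231]
tcp_rot: [[-1.0, -0.031, 0.004], [-0.031, 1.0, -0.001], [-0.003, -0.002, -1.0]]
force: [0.5, 0.6, 0.2]
opening: 0.575
```

>>> send_rows(moves=[[[0,0,0,-1,-3.6,0,0.15],[0,0,0,-1,-3.6,0,0.15],[0,0,0,0,0,3,0.15],[0,0,0,0,0,0,0.15],[0,0,0,0,0,0,0.15]]])

```text
time_s: 2.3
position: [0.3996, 0.0921, 0.1925]
tcp_rot: [[-0.999, -0.041, -0.002], [-0.041, 0.999, 0.0], [0.002, 0.001, -1.0]]
force: [-0.1, 0.3, 0.5]
opening: 0.575
```

Run:
```python
from h import *
a=capture("top");s=capture("scene");w=capture("wrist")
A=cv2.resize(a[200:400,220:420],(400,400),interpolation=cv2.INTER_CUBIC)
B=cv2.resize(s[100:300,180:380],(400,400),interpolation=cv2.INTER_CUBIC)
cv2.imwrite("pics/c2.png",np.hstack([A,B]))
print(readout.read_state()["position"])
```

```text
[0.4007208  0.09228358 0.19336699]
```

View pics/c2.png

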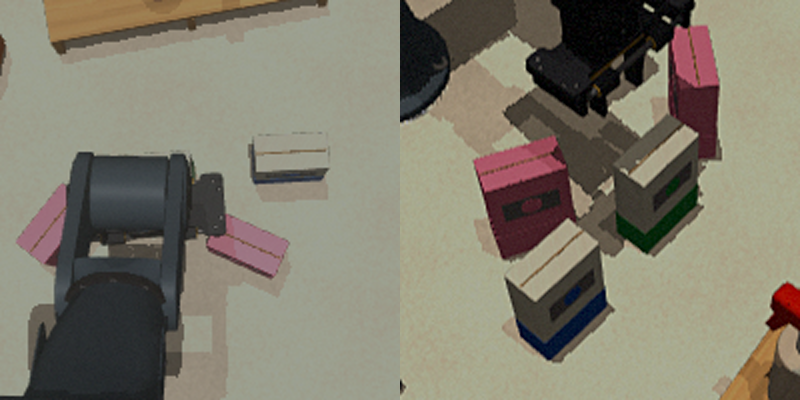

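The gripper hangs behind the green carton (scene half, about (600,80)) and is well above both pink ones. Its body is long along y, as I assumed. I'll lower to about z = 0.125 and push.

>>> send_rows(moves=[[[0,0,0,0,-0.4,2.3,0.15],[0,0,0,0,0,2.3,0.15],[0,0,0,0,0,2,0.15],[0,0,0,-1,0,0,0.15],[0,0,0,-1,0,0,0.15]]])

```text
time_s: 2.95
position: [0.4219, 0.0887, 0.1272]
tcp_rot: [[-0.999, -0.041, 0.001], [-0.041, 0.999, -0.0], [-0.001, -0.0, -1.0]]
force: [-0.0, 0.3, 0.7]
opening: 0.575
```

>>> send_rows(moves=[[[0,0,0,-0.8,0,0,0.15],[0,0,0,-1,0,0,0.15],[0,0,0,-1,0,0,0.15],[0,0,0,-1,0,0,0.15],[0,0,0,0,0,0,0.15]]])

```text
time_s: 3.45
position: [0.4614, 0.0895, 0.127]
tcp_rot: [[-0.999, -0.04, 0.004], [-0.04, 0.999, -0.0], [-0.004, -0.0, -1.0]]
force: [0.3, -0.4, 0.1]
opening: 0.577
```

Run:
```python
from h import *
s=capture("scene")
cv2.imwrite("pics/c3.png",cv2.resize(s[80:300,180:420],(600,550),interpolation=cv2.INTER_CUBIC))
```

```text
(no output)
```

View pics/c3.png

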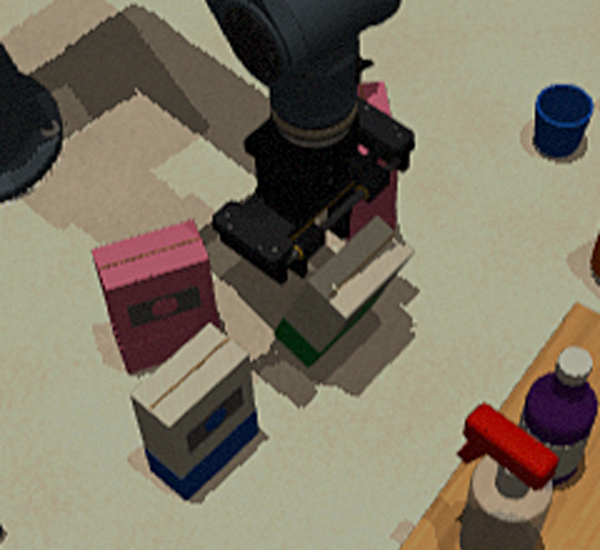

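The carton is in mid-tip at crop (345,275), leaning towards the shelf. I'll follow it a little, then rise.

>>> send_rows(moves=[[[0,0,0,-1,0,0,0.15],[0,0,0,-0.5,0,0,0.15],[0,0,0,0,0,0,0.15],[0,0,0,0,0,0,0.15],[0,0,0,0,0,-2,0.15]]])

```text
time_s: 4.0
position: [0.4713, 0.0903, 0.1449]
tcp_rot: [[-0.999, -0.04, -0.006], [-0.04, 0.999, 0.0], [0.006, 0.001, -1.0]]
force: [1.0, -1.3, -0.6]
opening: 0.575
```

>>> send_rows(moves=[[[0,0,0,2,0,-2,0.15],[0,0,0,2,0,-2,0.15],[0,0,0,2,0,0,0.15],[0,0,0,0,0,0,0.15],[0,0,0,0,0,0,0.15]]])

```text
time_s: 4.5
position: [0.4139, 0.0879, 0.1867]
tcp_rot: [[-0.999, -0.04, 0.001], [-0.04, 0.999, -0.0], [-0.001, -0.0, -1.0]]
force: [0.4, -0.4, -0.0]
opening: 0.577
```

Run:
```python
from h import *
s=capture("scene");a=capture("top")
A=cv2.resize(a[130:330,220:400],None,fx=2.2,fy=2.7,interpolation=cv2.INTER_CUBIC)
B=cv2.resize(s[120:300,240:400],(400,450),interpolation=cv2.INTER_CUBIC)
o=np.zeros((540,800,3),np.uint8);o[:540,:396]=A;o[:450,400:]=B
cv2.imwrite("pics/c4.png",o)
cv2.imwrite("pics/s4.png",s);cv2.imwrite("pics/t4.png",a)
```

```text
(no output)
```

View pics/c4.png

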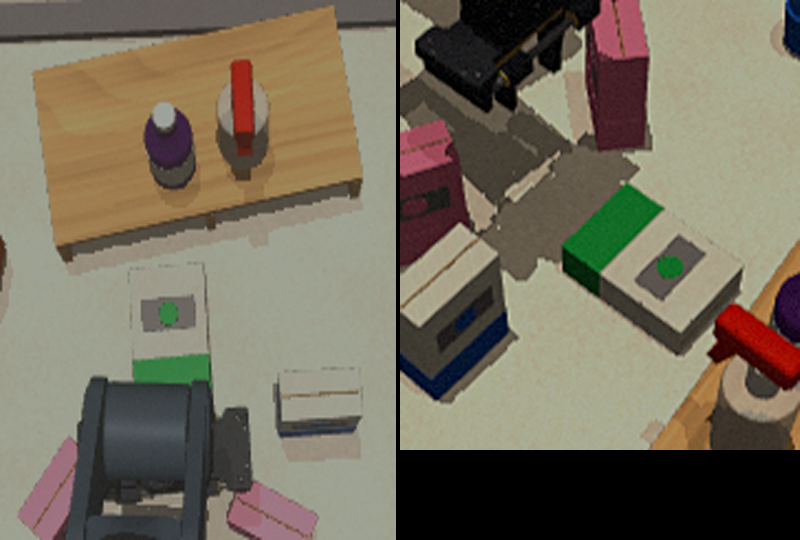

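The carton lies flat with its top towards the shelf. Its foot corners are at scene-crop (629,184) and (563,245), its far corners at (742,265) and (680,330).

Run:
```python
from h import *
p=(np.array([(629,184),(563,245),(680,330),(742,265)])-[400,0])/2.5+[240,120]
w=ray("scene",p,.05);print(np.round(w[:,:2],4).tolist(),np.round(np.linalg.norm(np.diff(np.r_[w,w[:1]],axis=0),axis=1),3))
p=np.array([(129,268),(205,263)])/[2.2,2.7]+[220,130]
print(np.round(ray("top",p,.05)[:,:2],4).tolist())
# shelf from top and scene edges (scene full pic corners)
print(np.round(ray("scene",[(317,338),(412,203)],.082)[:,:2],4).tolist())
```

```text
[[0.4977, 0.14], [0.4995, 0.042], [0.645, 0.0495], [0.6416, 0.1446]] [0.098 0.146 0.095 0.144]
[[0.6403, 0.1462], [0.6425, 0.0449]]
[[0.7353, -0.1674], [0.6718, 0.2358]]
```

>>> send_rows(moves=[[[0,0,2.5,-2.8,0,0,0.15],[0,0,2.5,-2.8,-0.3,0,0.15],[0,0,0,0,0,0,0.15],[0,0,0,0,0,2,0.15],[0,0,0,0,0,0,0.15]]])

```text
time_s: 5.1
position: [0.4681, 0.0859, 0.1644]
tcp_rot: [[-0.999, 0.047, -0.006], [0.047, 0.999, 0.0], [0.006, 0.0, -1.0]]
force: [-0.2, 0.6, -0.4]
opening: 0.576
```

>>> send_rows(moves=[[[0,0,0,-0.2,0,3,0.15],[0,0,0,0,0,3,0.15],[0,0,0,0,0,3,0.15],[0,0,0,0,0,3,0.15],[0,0,0,0,0,2.4,0.15]]])

```text
time_s: 5.6
position: [0.4713, 0.0859, 0.0213]
tcp_rot: [[-0.999, 0.047, -0.001], [0.047, 0.999, 0.0], [0.001, -0.0, -1.0]]
force: [0.4, -0.8, -0.3]
opening: 0.579
```

>>> send_rows(moves=[[[0,0,-2,-0.8,0.2,0,0.15],[0,0,-2,-0.8,0.2,0,0.15],[0,0,-2,-0.8,0.2,0,0.15],[0,0,-2,-0.8,0,0,0.15],[0,0,-3,-0.8,0,0,0.15]]])

```text
time_s: 6.1
position: [0.5112, 0.0928, 0.0226]
tcp_rot: [[-0.989, -0.147, -0.002], [-0.147, 0.989, -0.0], [0.002, 0.0, -1.0]]
force: [-1.6, -0.7, -0.6]
opening: 0.573
```

>>> send_rows(moves=[[[0,0,0,-1,0,0,0.15],[0,0,0,-1,0,0,0.15],[0,0,0,-1,0,0,0.15],[0,0,0,-1,0,0,0.15],[0,0,0,-1,0,0,0.15]]])

```text
time_s: 6.6
position: [0.5612, 0.1001, 0.0226]
tcp_rot: [[-0.99, -0.144, -0.002], [-0.144, 0.99, -0.0], [0.002, 0.0, -1.0]]
force: [-4.1, -0.5, 1.3]
opening: 0.575
```

Run:
```python
from h import *
s=capture("scene");a=capture("top")
A=cv2.resize(a[130:310,220:400],(400,400),interpolation=cv2.INTER_CUBIC)
B=cv2.resize(s[150:350,260:460],(400,400),interpolation=cv2.INTER_CUBIC)
cv2.imwrite("pics/c5.png",np.hstack([A,B]))
```

```text
(no output)
```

View pics/c5.png

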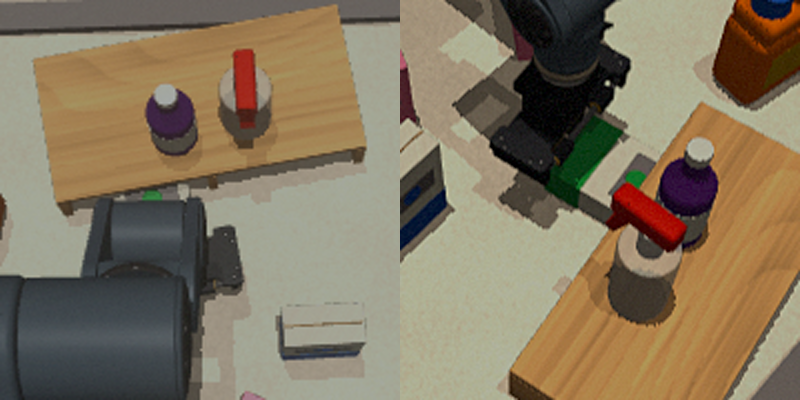

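The carton enters the bay squarely: the green band is in front, at right-crop (585,160), and the board edge is ahead. I'll push to just short of the goal, back off and measure.

>>> send_rows(moves=[[[0,0,0,-1.2,0,0,0.15],[0,0,0,-1.2,0,0,0.15],[0,0,0,-1.2,0,0,0.15],[0,0,0,-1.2,0,0,0.15],[0,0,0,-0.6,0,0,0.15]]])

```text
time_s: 7.2
position: [0.6155, 0.1078, 0.0226]
tcp_rot: [[-0.99, -0.144, 0.001], [-0.144, 0.99, -0.0], [-0.001, -0.0, -1.0]]
force: [-4.5, -1.3, 3.1]
opening: 0.573
```

>>> send_rows(moves=[[[0,0,0,1,0,0,0.15],[0,0,0,3,0,0,0.15],[0,0,0,2,0,-4,0.15],[0,0,0,0,0,-5,0.15],[0,0,0,0,0,-5,0.15]]])

```text
time_s: 7.7
position: [0.5532, 0.0989, 0.1633]
tcp_rot: [[-0.99, -0.144, -0.002], [-0.144, 0.99, 0.0], [0.002, 0.0, -1.0]]
force: [1.0, 1.2, 0.5]
opening: 0.579
```

>>> send_rows(moves=[[[0,0,0,3,0,-2,0.15],[0,0,0,3,0,0,0.15],[0,0,0,3,0,0,0.15],[0,0,0,2,0,0,0.15],[0,0,0,0,0,0,0.15]]])

```text
time_s: 8.2
position: [0.4422, 0.0833, 0.1825]
tcp_rot: [[-0.99, -0.144, -0.003], [-0.144, 0.99, 0.0], [0.003, 0.001, -1.0]]
force: [0.6, 0.2, -0.2]
opening: 0.576
```

Run:
```python
from h import *
s=capture("scene");a=capture("top");cv2.imwrite("pics/t6.png",a);cv2.imwrite("pics/s6.png",s)
A=cv2.resize(a[180:260,235:335],(500,400),interpolation=cv2.INTER_CUBIC)
B=cv2.resize(s[150:350,290:440],(300,400),interpolation=cv2.INTER_CUBIC)
cv2.imwrite("pics/c6.png",np.hstack([A,B]))
```

```text
(no output)
```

View pics/c6.png

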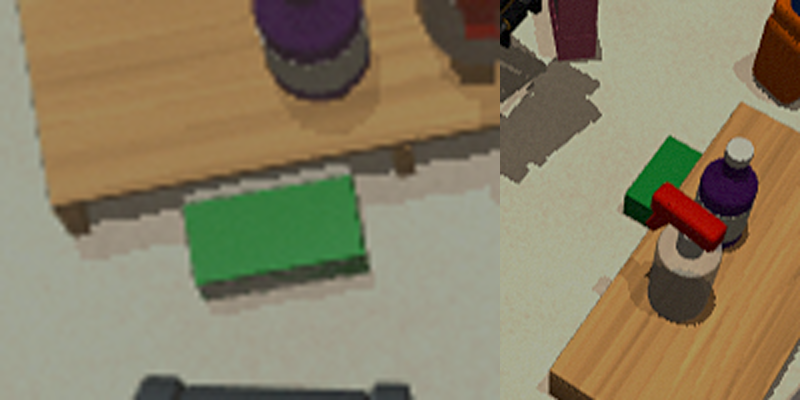

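The carton sits square to the shelf with the band out. The band/white boundary runs from (184,207) to (353,177), the foot edge from (196,286) to (367,258), and the board's front top edge from (55,208) to (500,130). Next I compute the remaining gap.

Run:
```python
from h import *
f=lambda p,z:ray("top",np.array(p)/5+[235,180],z)[:,:2]
S=f([(55,208),(500,128)],.082);B=f([(184,207),(353,177)],.05);F=f([(196,286),(367,258)],.05)
y=(S[0]-S[1]);y/=np.linalg.norm(y);x=np.array([y[1],-y[0]])
print("shelf yaw",np.degrees(np.arctan2(x[1],x[0])))
for n,q in(("band",B),("foot",F)):print(n,q.round(4).tolist(),"rel x mm",((q-S[0])@x*1000).round(1),"len",np.linalg.norm(q[0]-q[1]).round(4))
```

```text
shelf yaw 8.611036448421823
band [[0.6645, 0.166], [0.6794, 0.0663]] rel x mm [-4.9 -5.2] len 0.1007
foot [[0.617, 0.1594], [0.6304, 0.0592]] rel x mm [-52.9 -54.6] len 0.1011
```

The front of the band is 5 mm short of the board edge. I'll go back and push those 5 mm, to TCP x = 0.6205.

>>> send_rows(moves=[[[0,0,0,-3,0,0,0.15],[0,0,0,-3,0,0,0.15],[0,0,0,-3,0,0,0.15],[0,0,0,-2.5,0,3,0.15],[0,0,0,0,0,4,0.15]]])

```text
time_s: 8.8
position: [0.5692, 0.0999, 0.1138]
tcp_rot: [[-0.989, -0.144, 0.015], [-0.144, 0.99, -0.0], [-0.015, -0.002, -1.0]]
force: [0.3, -0.0, -0.4]
opening: 0.574
```

>>> send_rows(moves=[[[0,0,0,0,0,4,0.15],[0,0,0,0,0,4,0.15],[0,0,0,0,0,1,0.15],[0,0,0,-2,0,0,0.15],[0,0,0,-2,0,0,0.15]]])

```text
time_s: 9.3
position: [0.6011, 0.1057, 0.0225]
tcp_rot: [[-0.99, -0.144, 0.001], [-0.144, 0.99, 0.0], [-0.001, -0.0, -1.0]]
force: [0.1, 0.0, 0.1]
opening: 0.576
```

>>> send_rows(moves=[[[0,0,0,-0.6,0,0,0.15],[0,0,0,-0.6,0,0,0.15],[0,0,0,-0.4,0,0,0.15],[0,0,0,0,0,0,0.15],[0,0,0,0,0,0,0.15]]])

```text
time_s: 9.8
position: [0.6148, 0.1078, 0.0227]
tcp_rot: [[-0.99, -0.144, -0.001], [-0.144, 0.99, -0.0], [0.001, 0.0, -1.0]]
force: [-0.2, 0.9, -0.6]
opening: 0.578
```

>>> send_rows(moves=[[[0,0,0,-0.3,0,0,0.15],[0,0,0,-0.3,0,0,0.15],[0,0,0,0,0,0,0.15],[0,0,0,0,0,0,0.15],[0,0,0,0,0,0,0.15]]])

```text
time_s: 10.3
position: [0.6205, 0.1088, 0.0224]
tcp_rot: [[-0.99, -0.144, -0.002], [-0.144, 0.99, 0.0], [0.002, 0.0, -1.0]]
force: [-4.1, -0.9, 1.8]
opening: 0.57
```

Contact (4 N) at the target. I'll back away and check.

>>> send_rows(moves=[[[0,0,0,1,0,0,0.15],[0,0,0,3,0,0,0.15],[0,0,0,2.5,0,-4,0.15],[0,0,0,0,0,-5,0.15],[0,0,0,0,0,-5,0.15]]])

```text
time_s: 10.8
position: [0.5565, 0.0992, 0.1635]
tcp_rot: [[-0.99, -0.144, 0.0], [-0.144, 0.99, 0.0], [-0.0, 0.0, -1.0]]
force: [1.8, -0.4, 0.6]
opening: 0.573
```

>>> send_rows(moves=[[[0,0,0,3,0,-2,0.15],[0,0,0,3,0,0,0.15],[0,0,0,3,0,0,0.15],[0,0,0,2,0,0,0.15],[0,0,0,0,0,0,0.15]]])

```text
time_s: 11.3
position: [0.4456, 0.0835, 0.1827]
tcp_rot: [[-0.99, -0.144, -0.001], [-0.144, 0.99, 0.0], [0.001, 0.0, -1.0]]
force: [-0.2, 0.1, -0.1]
opening: 0.577
```

Run:
```python
from h import *
s=capture("scene");a=capture("top");cv2.imwrite("pics/t7.png",a)
A=cv2.resize(a[180:260,235:335],(500,400),interpolation=cv2.INTER_CUBIC)
B=cv2.resize(s[80:350,200:440],(300,338),interpolation=cv2.INTER_AREA)
o=np.zeros((400,800,3),np.uint8);o[:,:500]=A;o[:338,500:]=B
cv2.imwrite("pics/c7.png",o)
a0=cv2.imread("pics/top1.png")
hsv=cv2.cvtColor(a,cv2.COLOR_BGR2HSV)[190:260,260:330]
m=((hsv[...,0]>45)&(hsv[...,0]<80)&(hsv[...,1]>120)).astype(np.uint8)
q=cv2.boxPoints(cv2.minAreaRect(cv2.findNonZero(m)))+[260,190];print(q.round(1).tolist(),ray("top",q,.05)[:,:2].round(4).tolist())
for t in("blue_carton","green_carton"):print([(np.round(d["location"],3).tolist(),round(d["p"],2)) for d in spot_in("top",t)])
```

```text
[[271.0, 219.2], [304.6, 213.6], [307.2, 229.1], [273.6, 234.7]] [[0.6714, 0.1682], [0.685, 0.0692], [0.6379, 0.0626], [0.6244, 0.161]]
[([0.474, -0.092, 0.149], 0.7)]
[([0.383, 0.237, 0.152], 0.82), ([0.361, -0.029, 0.154], 0.81), ([0.653, 0.37, 0.13], 0.64), ([0.652, 0.118, 0.05], 0.56), ([0.753, -0.005, 0.199], 0.55)]
```

View pics/c7.png

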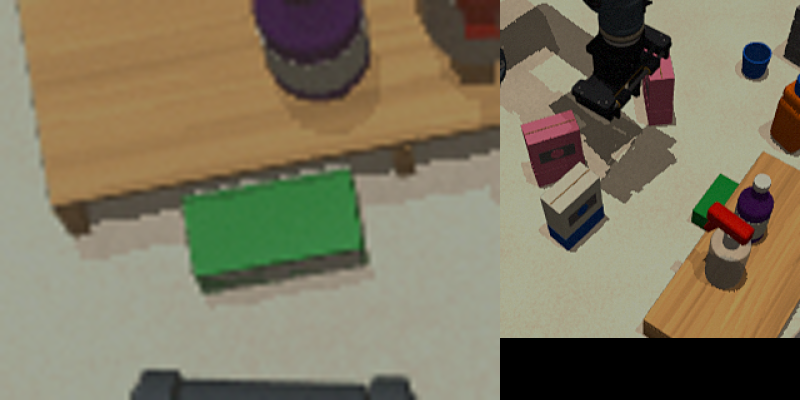

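The band now sticks out flush with the board edge: boundary at (184,201) to (353,171), residual about 1 mm. Blue and the rest look unmoved. The left pink carton's network location differs by about 13 mm from the start; it is partly hidden by the arm, so I'll check it by pixels before handing in.

Run:
```python
from h import *
s=capture("scene");t=capture("top")
for n,a,b in(("scene",cv2.imread("pics/scene1.png"),s),("top",cv2.imread("pics/top1.png"),t)):
    def mk(i):
        h=cv2.cvtColor(i,cv2.COLOR_BGR2HSV);return ((h[...,0]>160)&(h[...,0]<178)&(h[...,1]>70)).astype(np.uint8)
    A,B=mk(a),mk(b)
    K=np.ones((3,3),np.uint8)
    # new pink pixels where none was before => moved
    print(n,A.sum(),B.sum(),"new pink beyond 1px:",int((B&(1-cv2.dilate(A,K))).sum()))
```

```text
scene 3422 3226 new pink beyond 1px: 607
top 658 642 new pink beyond 1px: 78
```

Run:
```python
from h import *
g=lambda p:cv2.GaussianBlur(cv2.imread(p),(3,3),0)
cv2.imwrite("pics/s8.png",capture("scene"))
cv2.imwrite("pics/t8.png",capture("top"))
a,b=g("pics/scene1.png"),g("pics/s8.png");c,d=g("pics/top1.png"),g("pics/t8.png")
def tm(n,A,B,x0,y0,x1,y1):
    r=cv2.matchTemplate(B[y0-8:y1+8,x0-8:x1+8],A[y0:y1,x0:x1],cv2.TM_CCOEFF_NORMED);_,v,_,l=cv2.minMaxLoc(r);print(n,"shift",l[0]-8,l[1]-8,round(v,3))
tm("pinkL scene",a,b,322,150,345,184);tm("pinkR scene",a,b,215,165,272,232);tm("blue",a,b,232,210,288,280)
tm("pinkL top",c,d,226,300,256,338);tm("pinkR top",c,d,320,303,368,342);tm("purple",a,b,388,218,420,262);tm("spray",a,b,360,240,405,312);tm("jug",a,b,415,135,480,205);tm("cup",a,b,390,110,420,145)
o=np.hstack([cv2.resize(a[100:200,290:360],(350,500)),cv2.resize(b[100:200,290:360],(350,500))]);cv2.imwrite("pics/c8.png",o)
```

```text
pinkL scene shift 0 -1 0.845
pinkR scene shift 0 0 0.856
blue shift 0 0 0.978
pinkL top shift -1 0 0.786
pinkR top shift 0 0 0.933
purple shift 0 0 0.985
spray shift 0 0 0.839
jug shift 0 0 1.0
cup shift 0 0 1.0
```

View pics/c8.png

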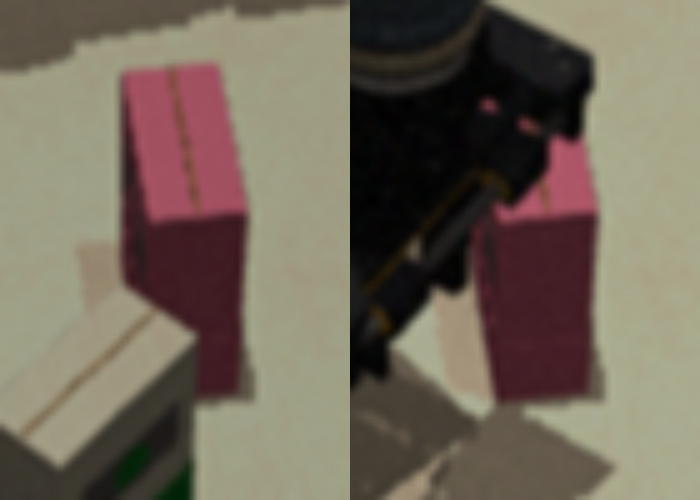

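Left and right crops agree: the pink carton's corners, about (245,210) and (240,398), are unchanged, so it hasn't moved. Nothing touches the robot. Handing in.

```bash
python3 -c "
from rig import bot;print(bot.hand_in())"
```

```text
the job is handed in; nothing more can be done
None
```

I tipped the green-banded carton over towards the shelf and pushed it by its foot end into the left bay. It lies flat and square to the shelf, with only its green band sticking out. I handed the job in at about 12 s, with the robot clear of everything.

- **Carton position:** in the last pictures the band's inner edge is within about 1–2 mm of the shelf's front edge. The two cameras disagreed by up to about 15 mm on where that edge is. I used the top camera because it sees the band and the board together.
- **Forces:** the highest tool force I read was about 5–6 N, during the pushes.
- **Other things:** the blue carton, both pink cartons, the bottles, the jug and the cup did not move by more than a pixel. I did not check the brush or the stain tub; the arm never came near them.
- **One check that disagreed:** the network put the left pink carton about 13 mm away from where it started, and my colour check flagged pink pixels in new places. A before-and-after crop showed its corners unchanged, so the arm partly hiding it probably caused the network's shift.

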